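# Dispense one cap and nudge it into the bay

### The arm

A 6-joint arm with a two-finger parallel gripper is mounted at the origin on a cart in front of the work surface, level with it; the furniture and walls round the work are solid. World frame = base frame: x ahead of the robot, y to its left, z up, the work surface at z = 0. Lengths are in m, angles in rad, forces in N, time in s.
With the tool pointing down it reaches from about 0.325 to 0.875 m from the base axis. Payload 4.4 kg.
Tool frame: the origin (TCP) lies midway between the tips of the shut fingers; the grasp point (between the pads) lies 19 mm behind it; z points along the fingers, y is the line along which they close (so a half turn about z gives the same grasp; the last joint's range is limited). The gripper opens to 85 mm and grips with 20 to 120 N. Pads are 22 mm wide; open, the fingers measure 114 mm over their backs; the gripper's body (76 mm by 85 mm) begins 54 mm behind the grasp point. The pads swing forward as they close: fully open they stand 13 mm farther back than shut.
Start: joints at [1.032, 0.207, 1.542, -0, 1.393, -0.15], TCP at [0.217, 0.532, 0.231] pointing down, gripper open.
Joint ranges: [-2.73, 2.73], [-0.86, 2.22], [0.23, 2.46], [-1.11, 4.25], [0.08, 2.63], [-2.82, 2.82]. Speed limits (rad/s): [2.79, 2.79, 3.14, 3.14, 3.14, 3.14].

### API

Orientations are given as a 3x3 rotation matrix whose columns are the frame's x, y, z axes.
In Python, from workcell import movep, movel, goto_joints, open_gripper, grasp, pause, inverse_kinematics, capture, MotionError, hand_in, read_t, read_joint_positions, read_dq, read_effort, read_eef_pos, read_ee_rot, read_contact_force, read_moment, read_gripper_width, read_grasp_force gives the robot as it stands. Calls block until the motion is done:
- movep(position, orientation): joint-space move of the TCP to a pose.
- movel(position, v=0.15, attitude=None, threshold=None): straight line of the TCP; attitude=None keeps the orientation; v is the mean speed in m/s. With threshold (N) it stops when the force on the tool has changed by that much, and returns True; else False.
- goto_joints(angles): joint-space move.
- open_gripper() and grasp(): open the fingers fully, or close them until they stop; the grip force is fixed at half the most.
- pause(seconds).
- inverse_kinematics(position, orientation): joint angles nearest the present ones, or None.
- capture(name): name is "side" or "top" or "wrist"; returns a dict with "pixels" (420x560x3 uint8, blue, green, red), "intrinsics" (3x3 intrinsics, pixels), "extrinsics" (4x4, takes a point from camera to world coordinates). Camera axes: x right, y down, z forward; pixel columns grow to the right and rows downward; lengths in m; the calibration is good to about 2 mm. A picture is of the moment at which its call begins. There is no depth.
A pose or a line that the arm cannot do raises MotionError and nothing moves.
- hand_in(): hands the job in; it is judged then, once.
Readings, each from a call of its own:
- read_t(): time.
- read_joint_positions(): joint angles.
- read_dq(): joint speeds.
- read_effort(): joint torques, N m.
- read_eef_pos(): TCP position.
- read_ee_rot(): TCP orientation.
- read_contact_force(): force on the tool from outside, world axes, zero at the start.
- read_moment(): the same for the moment, N m.
- read_gripper_width(): opening from 0.0 (shut) to 1.0 (fully open).
- read_grasp_force(): force on a finger pad.
Only numpy, scipy, OpenCV 4.12 (cv2) and the standard library are available. Lean on these libraries where they do the work, as an engineer would, in place of code of your own. Each camera call takes 0.05 s, during which the arm holds its last target. There are 200 camera calls.

### The job

Press the green plunger of the cap dispenser all the way down once, so that a single red cap is pushed out at the front, and let the plunger spring back up. Then nudge that cap across the worktop with the fingertips until it lies flat, wholly on the blue pad between the two rails of the bay. Grip and lift nothing, leave the other two caps in the dispenser, and do not disturb the jar, the vial or the glass dish.

Things in the scene. Friction and masses are not known exactly. Their poses are not given: they have to be found in the camera images.
- dispenser: fixed cap dispenser. Origin: on the upright axis of its cap magazine, at worktop level; its -x is the front. Magazine: four rods and a collar (64 mm across, top 46 mm up) round three stacked red caps that stand on the worktop; side feet 12 mm high reach 45 mm to either side and 24 mm forward. A white housing (60 mm wide, 80 mm high) stands behind, from 31 to 121 mm along +x, on a foot plate 92 mm wide
- outlet (a point): point on the worktop 84 mm in front of the magazine axis (along the dispenser's -x): the pushed-out cap's centre comes to lie here after a slow press (40 mm/s), up to 50 mm farther after a fast one (200 mm/s). The press drives an ejector blade (28 mm wide, 12 mm high) out by 88 mm, pushing the lowest cap; it goes back when the plunger rises and the stack drops by one. A second press would push out a second cap
- plunger (a joint): how far the plunger is pressed: 0 up (rest), 0.030 m fully down, at a hard stop. It slides straight down, springs back by itself within about half a second; pressing needs about 2 N at the start and 4 N at the bottom (a little more when pressed fast)
- plunger_top (a point): centre of the top face of the round green plunger button (36 mm diameter), 58 mm behind the magazine axis, 125 mm above the worktop at rest, 95 mm when fully down
- cap_1: the lowest cap in the magazine at the start, the one that comes out: red, round, 45 mm diameter, 13 mm high, top closed, 15 g. Origin: centre of its underside; z up
- cap_2: the second cap of the stack, same shape; origin at centre of its underside. It must stay in the magazine (it drops to the worktop there)
- cap_3: the third, topmost cap of the stack, same shape; it must stay in the magazine
- bay: fixed bay left or right of the dispenser: a blue pad, 70 mm (its x) by 90 mm (its y), with no step to the worktop, between two aluminium rails along its y. Origin: pad centre at worktop level. Rails: 70 mm apart inside, 16 mm high, 10 mm thick, flaring outward at both ends to 70 mm from the origin along y. Both ends are open: a cap can enter at either and be pushed out at the other
- dish: loose covered glass dish, 94 mm diameter, 20 mm high, on the other side of the dispenser from the bay; leave it alone. Origin: centre of its underside
- jar: loose small jar with a red lid, 44 mm diameter, 67 mm high, beside the dispenser's rear; leave it alone. Origin: centre of its underside
- vial: loose sample vial with a white cap, 30 mm diameter, 84 mm high, beside the dispenser's rear; leave it alone. Origin: centre of its underside
There are look-alikes about, which are no part of the job. What is shaped like the dispenser but black or brown is not meant. Leave any pink or purple look-alike of the cap_3 alone.

How it is judged:
On the way, in this order (a step that is already met when the one before it is completed fails the run):
1. the plunger is fully down and the lowest cap is out in front of the dispenser (value of joint plunger above 0.027 m and x of cap_1 in the frame of dispenser below -0.07 m), for 0.05 s.
2. the plunger is up again and the next cap has dropped to the worktop in the magazine (value of joint plunger below 0.004 m and height (world z) of cap_2 below 0.004 m), for 0.1 s.
At the end, for the whole second after the job is handed in: The first cap lies flat and at rest on the blue pad between the rails (its centre within 25 mm of the pad's centre along the rails and 22 mm across), the plunger is up, and the other two caps are in the magazine (within 10 mm of its axis, the second one on the worktop) (all of step 2 and x of cap_1 in the frame of bay between -0.022 and 0.022 m and y of cap_1 in the frame of bay between -0.025 and 0.025 m and height (world z) of cap_1 below 0.004 m and angle between cap_1's own z axis and vertical below 0.15 rad and linear speed of cap_1 below 0.01 m/s and horizontal distance between each of cap_2, cap_3 and dispenser below 0.01 m); the robot touches nothing.
It fails at once if a second cap leaves the magazine (horizontal distance between any of cap_2, cap_3 and dispenser above 0.015 m).
It fails at once if a cap is lifted or turned over (height (world z) of cap_1 above 0.015 m or angle between cap_1's own z axis and vertical above 0.6 rad or height (world z) of cap_2 above 0.025 m or height (world z) of cap_3 above 0.038 m).
It fails at once if the jar is moved by more than 20 mm or tipped (distance of jar from where it was at the start of the episode above 0.02 m or angle between jar's own z axis and vertical above 0.3 rad).
It fails at once if the vial is moved by more than 20 mm or tipped (distance of vial from where it was at the start of the episode above 0.02 m or angle between vial's own z axis and vertical above 0.3 rad).
It fails at once if the dish is moved by more than 20 mm or tipped (distance of dish from where it was at the start of the episode above 0.02 m or angle between dish's own z axis and vertical above 0.3 rad).
It also fails if it takes over 61 s, if anything falls off the work surface, if the arm or the gripper's body presses on something with over 40 N, if the wrist force passes 120 N, or if a joint passes its speed limit or range.

## Working session

There is one attempt and no reset: what is moved stays moved. The work goes in short steps, each a Python script; the robot and the scene stay as the last script left them, time stands still between calls to the robot, and variables do not carry over. Pictures are saved under pics/ and viewed, at most 10 in all, crops included, and the job is handed in when it is done.

```bash
ls; mkdir -p pics; python3 - <<'E'
from workcell import *
import cv2,numpy as np
for n in("side","top"):
    c=capture(n);cv2.imwrite(f"pics/{n}0.png",c["pixels"]);np.savez(f"{n}0.npz",**c)
    print(n,c["intrinsics"].round(1).tolist(),c["extrinsics"].round(3).tolist())
print(read_t())
E
```

```text
pics
side [[502.5, 0.0, 275.4], [0.0, 502.5, 213.2], [0.0, 0.0, 1.0]] [[0.989, -0.05, 0.14, 0.334], [-0.147, -0.465, 0.873, -0.948], [0.022, -0.884, -0.467, 0.587], [0.0, 0.0, 0.0, 1.0]]
top [[456.6, 0.0, 277.7], [0.0, 456.6, 204.2], [0.0, 0.0, 1.0]] [[0.0, -0.999, 0.036, 0.453], [-1.0, -0.0, -0.008, 0.001], [0.008, -0.036, -0.999, 1.102], [0.0, 0.0, 0.0, 1.0]]
0.1
```

View pics/top0.png

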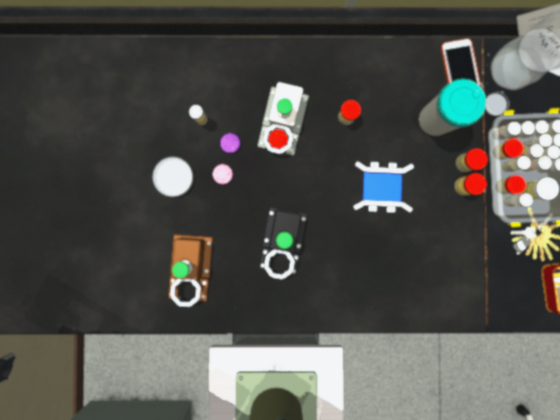

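View pics/side0.png

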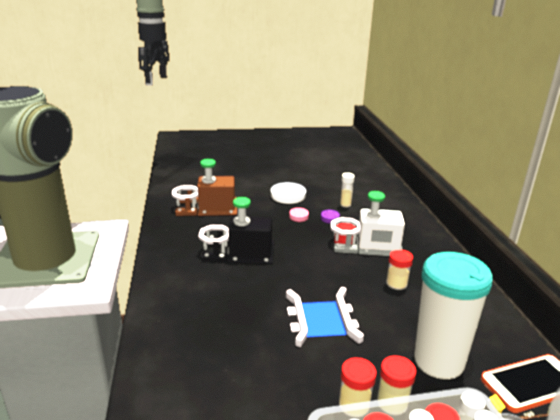

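The top view has three dispensers with green plungers. The white one has its plunger at (284,105) and its magazine with a red cap at (278,138). The black one is at (284,240) and the brown one at (180,270), so neither of those is meant; the white housing with red caps fits. The pink (222,174) and purple (230,143) discs are look-alikes. The bay's blue pad is at (383,187), right of the dispenser. In the side view the white dispenser's plunger is at (376,196), its cap at (345,230), and the pad at (325,319).

```bash
cat > h.py <<'E'
from workcell import *
import cv2,numpy as np
def ray(c,uv):
    E=c["extrinsics"];d=E[:3,:3]@np.linalg.solve(c["intrinsics"],[uv[0],uv[1],1.]);return E[:3,3],d
def plane(c,uv,z):
    o,d=ray(c,uv);return o+d*(z-o[2])/d[2]
def tri(c1,p1,c2,p2):
    o1,d1=ray(c1,p1);o2,d2=ray(c2,p2)
    s=np.linalg.lstsq(np.c_[d1,-d2],o2-o1,rcond=None)[0]
    a,b=o1+s[0]*d1,o2+s[1]*d2;return (a+b)/2,np.linalg.norm(a-b)
HSV={"green":((45,120,60),(75,255,255)),"blue":((100,120,60),(120,255,255)),"red":((0,160,80),(6,255,255))}
def mask(c,col):
    return cv2.inRange(cv2.cvtColor(c["pixels"],cv2.COLOR_BGR2HSV),*HSV[col])
def blob(c,col,near):
    cs,_=cv2.findContours(mask(c,col),cv2.RETR_EXTERNAL,cv2.CHAIN_APPROX_NONE)
    cs=[k for k in cs if cv2.contourArea(k)>25]
    return min(cs,key=lambda k:np.hypot(*(k[:,0].mean(0)-near)))
def cen(k):
    m=cv2.moments(k);return np.array([m["m10"]/m["m00"],m["m01"]/m["m00"]])
E
python3 - <<'E'
from h import *
T=dict(np.load("top0.npz"));S=dict(np.load("side0.npz"))
for col,a,b in(("green",(284,105),(376,196)),("blue",(383,187),(325,319)),("red",(278,138),(345,230))):
    ka,kb=blob(T,col,a),blob(S,col,b)
    print(col,cen(ka).round(1),cv2.boundingRect(ka),cen(kb).round(1),cv2.boundingRect(kb),[np.round(v,4) for v in tri(T,cen(ka),S,cen(kb))])
print("plunger z=.125",plane(T,cen(blob(T,"green",(284,105))),.125),"cap z=.039",plane(T,cen(blob(T,"red",(278,138))),.039))
for c,n in((T,(383,187)),(S,(325,319))):
    k=blob(c,"blue",n);P=np.array([plane(c,p,0)[:2] for p in k[:,0].astype(float)],np.float32)
    print("pad",cv2.minAreaRect(P))
t=cv2.resize(T["pixels"][70:220,150:430],None,fx=2.8,fy=2.8,interpolation=3)
cv2.imwrite("pics/crop1.png",t)
E
```

```text
green [284.3 106. ] (278, 99, 14, 15) [376.  195.5] (368, 190, 17, 12) [array([ 0.7007, -0.0204,  0.1212]), np.float64(0.0007)]
blue [382.1 186.4] (362, 172, 41, 29) [323.3 319. ] (302, 300, 45, 38) [array([ 0.5361, -0.2603, -0.0013]), np.float64(0.0002)]
red [277.6 138.2] (269, 129, 19, 19) [345.4 225.7] (338, 223, 17, 6) [array([ 0.6444, -0.0064,  0.0427]), np.float64(0.0016)]
plunger z=.125 [ 0.70010371 -0.02038635  0.125     ] cap z=.039 [ 0.64587515 -0.00661765  0.039     ]
pad ((0.5358853936195374, -0.26003843545913696), (0.0969107449054718, 0.06663454324007034), 87.55706787109375)
pad ((0.5339704155921936, -0.25804126262664795), (0.09801521897315979, 0.06968894600868225), 87.54936218261719)
```

View pics/crop1.png

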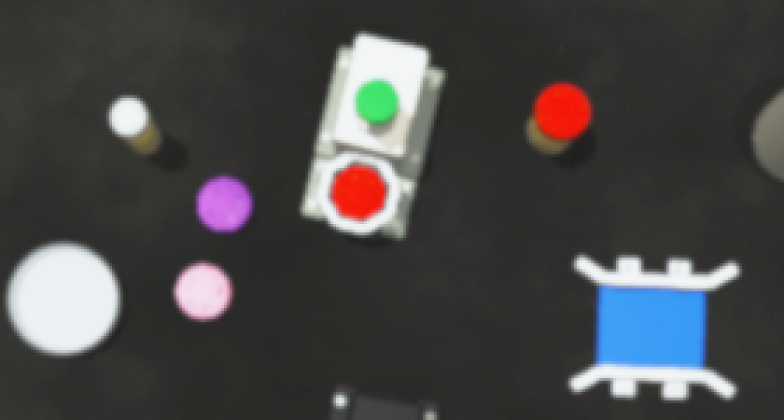

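The crop confirms the white dispenser with its red cap and green plunger. Its front points towards the robot, yawed about -14°. The measured button-to-axis distance is 56 mm against a stated 58, the button height 121 mm against 125, and the pad is at z≈0. Now I'll press slowly.

```bash
cat >> h.py <<'E'
def down(a):  # tool x at world angle a, z down
    x=np.array([np.cos(a),np.sin(a),0]);z=np.array([0,0,-1.]);return np.c_[x,np.cross(z,x),z]
E
python3 - <<'E'
from h import *
R0=read_ee_rot();print("tool x now",R0[:,0].round(2))
a=np.arctan2(.994,.105); q=read_joint_positions()
best=min((b for b in(a,a+np.pi)),key=lambda b:abs(inverse_kinematics([.56,.05,.1],down(b))[5]))
print("yaw",best,inverse_kinematics([.56,.05,.1],down(best)))
grasp()
P=np.array([.700,-.0204])
movep([*P,.22],down(best)); movel([*P,.135],v=.1)
print(read_t(),read_eef_pos())
print(movel([*P,.092],v=.04,threshold=10),read_eef_pos(),read_contact_force())
pause(.25);print(read_eef_pos(),read_contact_force())
movel([*P,.15],v=.1);movel([*P,.22],v=.2);pause(.3)
c=capture("top");cv2.imwrite("pics/top1.png",c["pixels"]);np.savez("top1.npz",**c)
c=capture("side");cv2.imwrite("pics/side1.png",c["pixels"]);np.savez("side1.npz",**c);print(read_t())
E
```

```text
tool x now [-0.93  0.38  0.  ]Traceback (most recent call last):
  File "<stdin>", line 4, in <module>
  File "<stdin>", line 4, in <lambda>
TypeError: 'NoneType' object is not subscriptable
```

```bash
python3 - <<'E'
from h import *
a=np.arctan2(.994,.105)
for b in (a,a+np.pi,a+np.pi/2,a-np.pi/2):
    print(round(b,3),[None if (q:=inverse_kinematics(p,down(b))) is None else np.round(q,2).tolist() for p in([.56,.05,.1],[.53,-.25,.01],[.7,-.02,.1])])
E
```

```text
1.466 [[-0.06, 0.32, 1.69, -0.0, 1.13, 0.04], [-0.59, 0.5, 1.66, -0.0, 0.98, -0.48], [-0.15, 0.58, 1.31, -0.0, 1.25, -0.05]]
4.607 [None, [-0.59, 0.5, 1.66, -0.0, 0.98, 2.66], None]
3.036 [[-0.06, 0.32, 1.69, -0.0, 1.13, -1.53], [-0.59, 0.5, 1.66, -0.0, 0.98, -2.05], [-0.15, 0.58, 1.31, -0.0, 1.25, -1.62]]
-0.105 [[-0.06, 0.32, 1.69, -0.0, 1.13, 1.61], [-0.59, 0.5, 1.66, -0.0, 0.98, 1.09], [-0.15, 0.58, 1.31, -0.0, 1.25, 1.52]]
```

Yaw 1.466 works everywhere: tool x points along +y and the push uses the -x face.

```bash
python3 - <<'E'
from h import *
best=1.466
grasp()
P=np.array([.700,-.0204])
movep([*P,.22],down(best)); movel([*P,.135],v=.1)
print(read_t(),read_eef_pos())
print(movel([*P,.092],v=.04,threshold=10),read_eef_pos(),read_contact_force())
pause(.25);print(read_eef_pos(),read_contact_force())
movel([*P,.15],v=.1);movel([*P,.22],v=.2);pause(.3)
c=capture("top");cv2.imwrite("pics/top1.png",c["pixels"]);np.savez("top1.npz",**c)
c=capture("side");cv2.imwrite("pics/side1.png",c["pixels"]);np.savez("side1.npz",**c);print(read_t())
E
```

```text
4.4667 [ 0.70074969 -0.02052842  0.13604586]
True [ 0.70054527 -0.0205028   0.09521269] [0.22842209 0.74080115 4.04057663]
[ 0.70058606 -0.02049368  0.09513757] [-0.7486139  -0.47482026  5.04836899]
7.2583
```

View pics/top1.png

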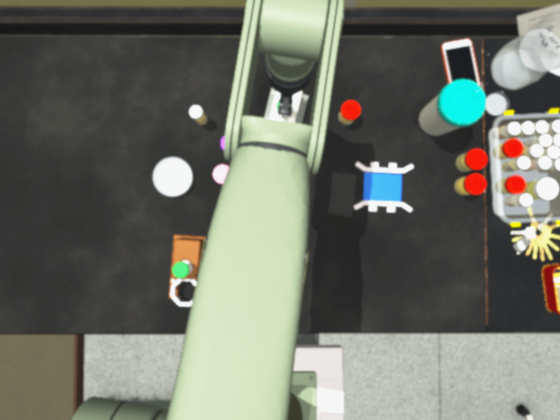

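View pics/side1.png

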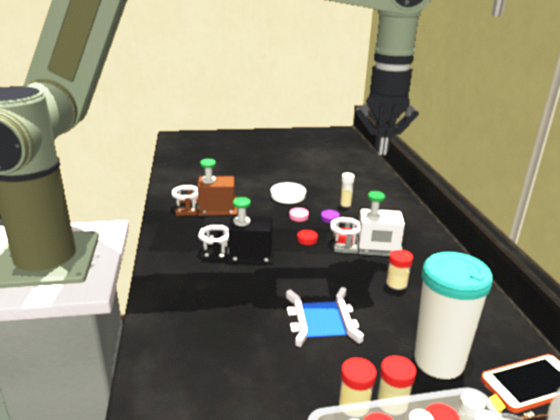

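The press went to the hard stop (TCP z 0.0952 m). In the side view the plunger is up again at (376,196) and one red cap lies in front at (307,237). Another red cap is still visible in the magazine at (343,232). The arm hides the cap in the top view, so I'll hover beside it and check with the side and wrist cameras.

```bash
python3 - <<'E'
from h import *
S=dict(np.load("side1.npz"));k=blob(S,"red",(307,237));print(cv2.boundingRect(k),cen(k),plane(S,cen(k),.008))
p=plane(S,cen(k),.008)
movep([p[0]+.0,p[1]+.09,.15],down(1.466))
S=capture("side");W=capture("wrist");T=capture("top")
k=blob(S,"red",(307,237));print("side",cv2.boundingRect(k),plane(S,cen(k),.008))
for c,n in((W,"W"),(T,"T")):
    cs,_=cv2.findContours(mask(c,"red"),cv2.RETR_EXTERNAL,cv2.CHAIN_APPROX_NONE)
    for q in cs:
        if cv2.contourArea(q)>40:
            print(n,cv2.boundingRect(q),plane(c,cen(q),.0125).round(4),tri(c,cen(q),S,cen(k)) )
cv2.imwrite("pics/w2.png",W["pixels"]);print(read_t(),read_eef_pos())
E
```

```text
(297, 229, 21, 17) [306.97709464 236.82338758] [0.56189221 0.01261902 0.008     ]
side (297, 229, 21, 17) [0.5617282  0.01158527 0.008     ]
W (362, 288, 46, 33) [ 0.6497 -0.0177  0.0125] (array([0.60138566, 0.00257699, 0.02506939]), np.float64(0.08662987863834289))
W (357, 274, 9, 15) [0.6262 0.009  0.0125] (array([0.59417113, 0.01580578, 0.01142242]), np.float64(0.06367937872482737))
W (366, 268, 26, 12) [0.6421 0.0173 0.0125] (array([0.60272378, 0.02432871, 0.00958829]), np.float64(0.07797113407089465))
W (278, 254, 38, 21) [0.5717 0.0361 0.0125] (array([ 0.56883464,  0.0289086 , -0.0024994 ]), np.float64(0.005867397414521581))
T (544, 266, 16, 49) [ 0.2931 -0.6556  0.0125] (array([ 0.38935905, -0.48517652,  0.31533148]), np.float64(0.1061809037899856))
T (505, 176, 21, 18) [ 0.5399 -0.576   0.0125] (array([ 0.48840392, -0.42940391,  0.27615856]), np.float64(0.06179279840928559))
T (464, 172, 24, 24) [ 0.5425 -0.4811  0.0125] (array([ 0.49731142, -0.37385413,  0.24207003]), np.float64(0.053273543939478904))
T (259, 164, 20, 21) [0.5636 0.0149 0.0125] (array([0.56344913, 0.01515798, 0.00583754]), np.float64(0.001711009246269095))
T (465, 148, 23, 23) [ 0.6017 -0.4842  0.0125] (array([ 0.52064685, -0.37083035,  0.2443671 ]), np.float64(0.09886168961711843))
T (503, 138, 20, 20) [ 0.6281 -0.572   0.0125] (array([ 0.52231618, -0.41914726,  0.27719566]), np.float64(0.12588930371002027))
T (269, 130, 19, 18) [ 0.65   -0.0069  0.0125] (array([ 0.60361704, -0.00119485,  0.02026477]), np.float64(0.08931989472964355))
T (340, 99, 21, 21) [ 0.721  -0.182   0.0125] (array([ 0.60626818, -0.15296393,  0.12454627]), np.float64(0.1699238661525601))
8.2167 [0.56425276 0.10157386 0.15133609]
```

View pics/w2.png

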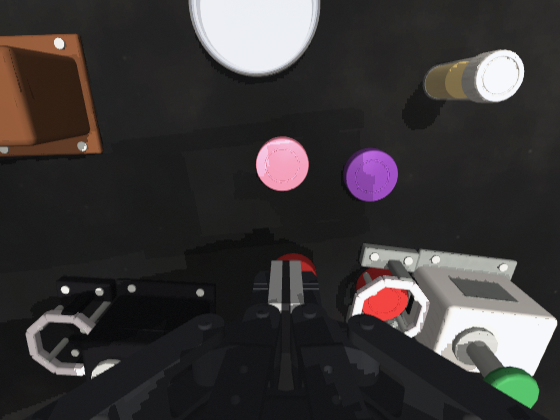

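The top view now shows the whole cap at pixel (269,174), which is (0.5636, 0.0149) and agrees with the outlet. The wrist view shows the fingers beside it, with the pink disc (283,164) and purple disc (371,174) clear of the path. First push: about 150 mm along the line to the bay, then a check.

```bash
cat >> h.py <<'E'
def find(near,n="x"):
    T=capture("top");S=capture("side");np.savez("t.npz",**T);out=[]
    cs,_=cv2.findContours(mask(T,"red"),cv2.RETR_EXTERNAL,cv2.CHAIN_APPROX_NONE)
    for k in cs:
        if cv2.contourArea(k)>40:
            p=plane(T,cen(k),.0125)[:2]
            if np.hypot(*(p-near))<.06: out.append(("T",p.round(4),cv2.boundingRect(k)[2:]))
    cs,_=cv2.findContours(mask(S,"red"),cv2.RETR_EXTERNAL,cv2.CHAIN_APPROX_NONE)
    for k in cs:
        if cv2.contourArea(k)>40:
            p=plane(S,cen(k),.0085)[:2]
            if np.hypot(*(p-near))<.06: out.append(("S",p.round(4),cv2.boundingRect(k)[2:]))
    cv2.imwrite(f"pics/{n}_t.png",T["pixels"]);cv2.imwrite(f"pics/{n}_s.png",S["pixels"])
    return out
E
python3 - <<'E'
from h import *
c=np.array([.5636,.0149]);b=np.array([.535,-.259])
u=(b-c)/np.hypot(*(b-c));R=down(np.arctan2(-u[1],-u[0]))
s=c-u*.054
movep([*s,.06],R);movel([*s,.005],v=.06);pause(.2);print("low",read_eef_pos(),s,read_contact_force())
e=c+u*(.15-.0335)
print(movel([*e,.005],v=.06,threshold=6),read_eef_pos(),e,read_contact_force())
r=e-u*.04
movel([*r,.005],v=.1);movel([*r,.12],v=.15)
print(find(c+u*.15,"p1"),c+u*.15,read_t())
E
```

```text
low [0.5696327  0.06859478 0.00550094] [0.56920806 0.068608  ] [-1.25763255  0.63467981  0.34388744]
False [ 0.55150316 -0.10081641  0.00500022] [ 0.55150112 -0.10097004] [0.6841219  1.10627239 0.14001281]
[('T', array([ 0.538 , -0.1284]), (14, 11)), ('S', array([ 0.547 , -0.1393]), (24, 20))] [ 0.54802204 -0.1342889 ] 14.5167
```

Side view (bias-corrected) puts the cap at about (0.549, -0.136), on the line. Now the final push into the bay.

```bash
python3 - <<'E'
from h import *
c=np.array([.549,-.1357]);b=np.array([.535,-.259])
u=(b-c)/np.hypot(*(b-c));R=down(np.arctan2(-u[1],-u[0]))
s=c-u*.06
movep([*s,.06],R);movel([*s,.005],v=.08);pause(.1)
e=b-u*.037
print(movel([*e,.005],v=.06,threshold=8),read_eef_pos(),e,read_contact_force())
r=e-u*.03
movel([*r,.005],v=.1);movel([*r,.12],v=.15);movep([.5,0.1,.25],R);pause(.2)
print(find(b,"p2"),read_t())
cv2.imwrite("pics/p2.png",np.hstack([cv2.resize(cv2.imread(f"pics/p2_{n}.png")[y:y+130,x:x+130],(400,400)) for n,y,x in(("t",125,320),("s",255,260))]))
E
```

```text
False [ 0.53917347 -0.22205683  0.00499576] [ 0.53917431 -0.22223623] [-0.20424441  0.11641481  0.47199626]
[('T', array([ 0.5361, -0.2562]), (16, 15)), ('S', array([ 0.5339, -0.2596]), (22, 18))] 21.3083
```

View pics/p2.png

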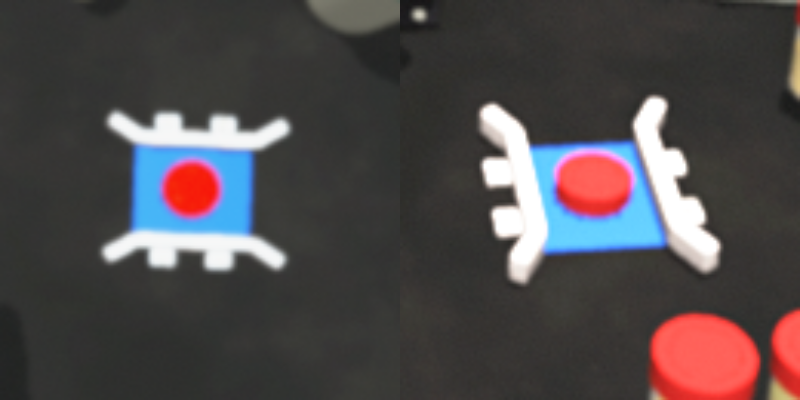

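The cap lies flat in the middle of the pad (about (192,188) in the left crop, (593,182) in the right), 3 mm or so from its centre. The robot is clear, so I'm handing in.

```bash
python3 -c "
from workcell import *
print(hand_in(),read_t())"
```

```text
the job is handed in; nothing more can be done
the job is handed in; nothing more can be done
```

The job is handed in: one slow full press pushed out a single red cap and the plunger sprang back up. The cap now lies flat on the blue pad, about 3 mm from its centre by the last images, at about 21 s of the 61 s allowed; the judge's verdict was not shown.

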